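# Clamp the sweet tray in the packing jig

## Task

Push the tray of sweets along its jig with the fingertips until it is fully home against the blue stop, then flip the jig's toggle clamp over toward the tray by its red ball lever, so that it snaps past centre and its rubber pad presses on the tray's lid. Touch and push only: do not lift or tip the tray, leave the jar, tape roll and cup where they stand, and finish with the robot clear of everything.

Things in the scene. Friction and masses are not known exactly. Their poses are not given: they have to be found in the camera images.
- jig: Fixed jig: aluminium plate 320 (its x) x 160 (y) x 8 mm, origin at the centre of its underside on the table, z up. Its +x is the way the tray is pushed. Two white guide rails 12 mm wide, inner faces at y = +-59 mm, x = -110 to 80 mm, tops 24 mm above the table. Behind the stop a steel clamp bracket, x = 100 to 134 mm, 44 mm wide, top 86 mm above the table.
- stop_face (a point): Middle of the blue stop bar's face, fixed to the jig at x = 80 mm, y = 0, 25 mm above the table. The bar is 142 mm wide (jig y), 20 mm thick, its top 42 mm above the table. The tray is fully home when its far face touches this face.
- tray: Loose closed sweet tray, dark base, clear rigid lid, brown rolls inside: 120 (x, along the jig's x) x 110 x 44 mm high, 0.2 to 0.4 kg, origin at the centre of its underside. It lies on the jig plate between the rails, 4 mm play each side, 50 to 90 mm short of the stop; 1 to 4 N slides it. Home, its origin is at x = 20 mm and the near face (push this) at x = -40 mm of the jig.
- clamp (a joint): Angle (rad) of the toggle clamp about the jig's y. 0 = open: lever leans 0.6 rad from upright, away from the tray (to jig +x). About 0.6 = upright, the tipping point. About 1.2 = closed: lever leans 0.6 rad over the tray, pad pressing a home tray with about 3 N (end of travel 1.26). The heavy ball makes it fall away from upright either way: 1.5 to 2 N at the ball starts it, past upright it snaps by itself.
- clamp_pivot (a point): Pivot of the clamp lever, fixed to the jig at x = 115 mm, y = 0, 75 mm above the table.
- clamp_tip (a point): Centre of the lever's red steel ball, 40 mm diameter, 100 mm from the pivot on a 12 mm round steel shaft. It is 158 mm above the table when open or closed, 175 mm when upright; from open to closed it travels 113 mm level toward the jig's -x. Nothing stands behind the open ball for 60 mm.
- clamp_pad: Black rubber pad, 20 mm across and 9 mm thick, on the clamp's arm; origin near its pressing face, 1 mm behind it. Open, it hangs in the air about 118 mm above the table; closed on a home tray it rests on the lid 52 mm above the table, at x = 60 mm in the jig's frame.
- jar: Bystander: amber jar with a brass cap, 60 mm diameter, 75 mm high, origin at the centre of its underside. Not to be moved.
- tape: Bystander: yellow roll of tape lying flat, 92 mm diameter, 45 mm high, origin at the centre of its underside. Not to be moved.
- cup: Bystander: white cup, 68 mm diameter at the rim, 70 mm high, origin at the centre of its underside. Not to be moved.

How it is judged:
On the way, in this order (a step that is already met when the one before it is completed fails the run):
1. the tray is fully home against the stop while the clamp is still open (x of tray in the frame of jig above 0.017 m and value of joint clamp below 0.3 rad), for 0.2 s.
2. the lever has snapped over and the pad presses on the tray (x of tray in the frame of jig above 0.017 m and value of joint clamp above 1.1 rad and contact force between clamp_pad and tray above 1 N), for 0.2 s.
At the end, for the whole second after the job is handed in: The tray lies flat and still within 3 mm of the stop (origin beyond x = 17 mm in the jig's frame), the clamp stands closed (joint above 1.1 rad) with its pad pressing on the tray with more than 1 N, and jar, tape and cup are within 20 mm of where they stood (all of step 2 and linear speed of tray below 0.01 m/s and angle between tray's own z axis and vertical below 0.06 rad and z of tray in the frame of jig below 0.012 m and distance of each of jar, tape, cup from where it was at the start of the episode below 0.02 m); the robot touches nothing.
It fails at once if the tray is lifted more than 12 mm off the jig or tipped by more than 0.2 rad (z of tray in the frame of jig above 0.02 m or angle between tray's own z axis and vertical above 0.2 rad).
It fails at once if the jar, tape roll or cup is moved more than 20 mm, lifted or knocked over (distance of any of jar, tape, cup from where it was at the start of the episode above 0.02 m or angle between any of jar, tape, cup's own z axis and vertical above 0.3 rad).
It also fails if it takes over 53 s, if anything falls off the work surface, if the arm or the gripper's body presses on something with over 40 N, if the wrist force passes 120 N, or if a joint passes its speed limit or range.

## Robot

A 7-joint arm with a two-finger parallel gripper is mounted at the origin on the work surface. World frame = base frame: x ahead of the robot, y to its left, z up, the work surface at z = 0. Lengths are in m, angles in rad, forces in N, time in s.
With the tool pointing down it reaches from about 0.4 to 0.85 m from the base axis. Payload 10.4 kg.
Tool frame: the origin (TCP) lies on the centre line of the jaws, within the pads' length; the fingertips stand 8 mm ahead of it and the grasp point (between the pads) lies 11 mm behind it (r.nose_length is the distance from the TCP to the fingertips, in m); z points along the fingers, y is the direction in which the jaws open and shut (so a half turn about z gives the same grasp; the last joint's range is limited). The gripper opens to 87 mm and grips with 3 to 60 N. Pads are 19 mm wide; open, the fingers measure 117 mm over their backs; the gripper's body (75 mm by 190 mm) begins 51 mm behind the grasp point.
Start: joints at [1.278, 0.332, -0.065, 1.46, 0.022, 1.35, -0.088], TCP at [0.167, -0.602, 0.208] pointing down, gripper open.
Joint ranges: [-2.6, 2.6], [-0.5, 2.12], [-1.47, 1.34], [0.16, 2.42], [-1.27, 4.41], [0.06, 2.06], [-2.6, 2.6]. Speed limits (rad/s): [2.22, 2.22, 2.79, 2.79, 3.14, 3.14, 3.14].

## Interface

Orientations are given as a unit quaternion [x, y, z, w].
In Python, from bench import r, imaging, job gives the robot as it stands. The module is installed in compiled form; this text tells all that it offers.
- The arm moves only by the tool servo_tool, never from a script. Its argument "deltas" is text: rows parted by semicolons, each of 7 numbers parted by spaces: the shift along the world's x, y, z in units of 40 mm (1.0 is 40 mm), then the turn, a rotation vector about the world's x, y, z in units of 8 degrees (1.0 is 8 degrees), then the closure, from 0 (fully open) to 1 (shut). In form: x y z rx ry rz hand; .... A call has 1 to 5 rows; each row shifts and turns the commanded pose from where the row before left it; what a row does not reach is not made up. A row lasts 1/8 s, in which the tool goes at most 62.5 mm and 10.7 degrees, less where a joint would pass 70% of its speed; a pose out of reach is approached as far as the arm can. A call is refused whole if a number of a shift passes 1 or a number of a turn 1, either way. A call with a gripper value outside its range is refused whole. The fingers move at their own pace and stop on an object; "newtons" is the grip in N (left out, the last holds). Time passes only in rows, so rows that do not move let the fingers close. It gives the time, the measured TCP pose, the force and the opening at its end, in the units of the state.
- r.read_state(): the state, without advancing time (a new reading comes with each control period).
- imaging.camera(name): name is "side" or "top"; returns a dict with "color" (480x640x3 uint8, red, green, blue), "z_map" (480x640 float32, m along the optical axis (not along the pixel's ray), 0 where there is no reading), "camera_matrix" (3x3 intrinsics, pixels), "R" (3x3) and "t" (3): a world point X has camera coordinates R X + t. Camera axes: x right, y down, z forward; pixel columns grow to the right and rows downward; lengths in m; the calibration is good to about 2 mm. A picture is of the moment at which its call begins.
- job.close_job(): hands the job in, once; it reports no verdict.
The state is a dict: "time": time; "joint_positions": joint angles; "joint_vel": joint speeds; "joint_torque": joint torques, N m; "ee_pos": TCP position; "eef_rot": TCP orientation; "ft_force": force on the tool from outside, world axes, zero at the start; "torque": the same for the moment, N m; "width": finger opening in m.
Only numpy, scipy, OpenCV 4.12 (cv2) and the standard library are available. Lean on these libraries where they do the work, as an engineer would, in place of code of your own. Each camera call takes 0.05 s, during which the arm holds its last target. There are 200 camera calls.

## Working session

There is one attempt and no reset: what is moved stays moved. The work goes in short steps, Python scripts to look and compute and a tool call to move; the robot and the scene stay as the last step left them, time stands still between calls to the robot, and variables do not carry over. Pictures are saved under pics/ and viewed, about 8 in all and at most 12, crops included, and the job is handed in when it is done.

Besides the shell and the picture viewer there is one more tool, called after "Emit:" as name(argument=value, ...) on one line, values as JSON. servo_tool: Moves the arm, as the interface text tells. Its arguments: {"type":"object","properties":{"deltas":{"type":"string"},"newtons":{"type":"number"}},"required":["deltas"]}

```bash
mkdir -p pics
cat > h.py <<'E'
import numpy as np, cv2
from bench import r, imaging, job
def pts(c):
    z=c["z_map"]; K=c["camera_matrix"]; v,u=np.mgrid[:480,:640]
    P=np.stack([(u-K[0,2])/K[0,0]*z,(v-K[1,2])/K[1,1]*z,z],-1)
    W=(P-c["t"])@c["R"]; W[z==0]=np.nan
    return W
def save(c,n): cv2.imwrite(n,c["color"][:,:,::-1])
E
python3 - <<'E'
from h import *
s=r.read_state(); print(s['time'],s['ee_pos'],s['eef_rot'],r.nose_length)
for n in("top","side"):
    c=imaging.camera(n); save(c,f"pics/{n}1.png"); np.savez(f"{n}1.npz",**c); print(n,(-c["R"].T@c["t"]).round(3))
    W=pts(c); rgb=c["color"].astype(int); R,G,B=rgb[...,0],rgb[...,1],rgb[...,2]
    for k,m in(("blue",(B>R+50)&(B>G+30)),("red",(R>G+80)&(R>B+80))):
        nn,l,st,ce=cv2.connectedComponentsWithStats(m.astype(np.uint8))
        for i in range(1,nn):
            if st[i,4]>60: print(k,st[i],ce[i].round(1),np.nanmedian(W[l==i],0).round(4),np.nanmax(W[l==i],0).round(3),np.nanmin(W[l==i],0).round(3))
E
```

```text
0.0 [ 0.16644382 -0.60199296  0.2075502 ] [ 9.90914112e-01  1.34494237e-01 -1.46401609e-04 -7.07627539e-04] 0.008
top [0.58  0.012 1.139]
blue [262 285  21  34 331] [272.1 301.5] [0.5494 0.111  0.0426] [0.581 0.13  0.124] [0.517 0.086 0.036]
blue [279 323  21  31 309] [289.1 338. ] [0.4777 0.0787 0.0424] [0.512 0.098 0.119] [0.449 0.06  0.036]
red [223 336  18  17 230] [231.4 344.1] [0.4818 0.1688 0.1753] [0.495 0.183 0.182] [0.468 0.155 0.169]
side [ 0.275 -0.494  0.668]
blue [199 266  56  53 677] [226.  292.1] [0.5056 0.0891 0.0422] [0.578 0.128 0.045] [0.445 0.055 0.036]
red [172 214  20  15 230] [181.4 221.4] [0.4751 0.1591 0.1721] [0.493 0.175 0.178] [0.461 0.148 0.163]
```

View pics/top1.png

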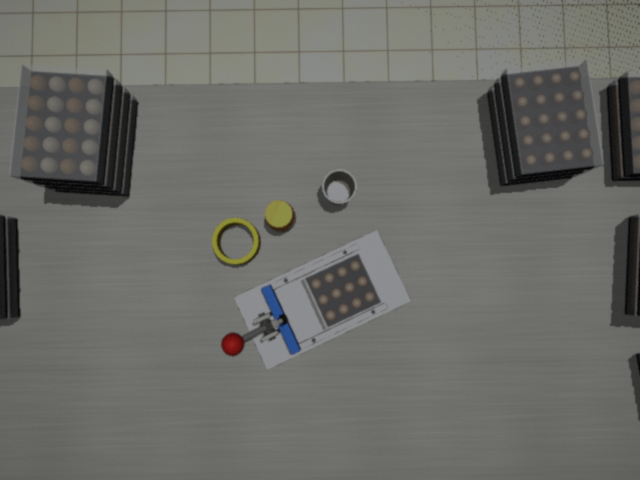

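View pics/side1.png

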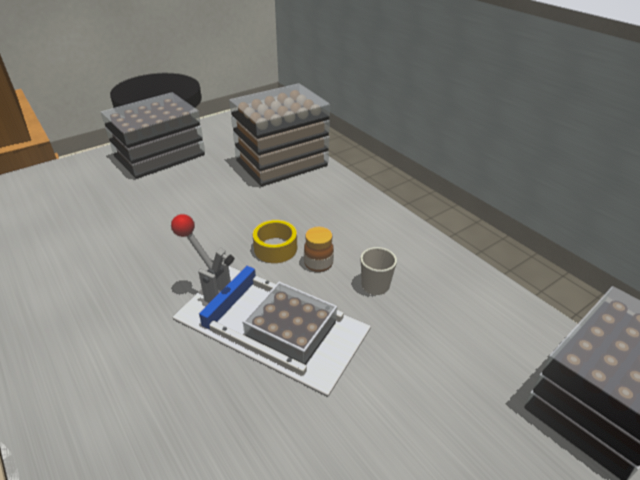

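The pictures show the plate with corners at about (378,231), (410,299), (268,369) and (235,299) in the top view. The bar is at (280,320), the ball at (231,344) on the +y side, and the tray at (340,290). The tape, jar and cup stand on the far side (larger x).

```bash
cat >> h.py <<'E'
def ray(c,uv,z):
    K=c["camera_matrix"];R=c["R"];o=-R.T@c["t"]
    d=(np.linalg.inv(K)@np.c_[np.atleast_2d(uv),np.ones(len(np.atleast_2d(uv)))].T).T@R
    return o+d*((z-o[2])/d[:,2])[:,None]
E
python3 - <<'E'
from h import *
c=dict(np.load("top1.npz")); W=pts(c); rgb=c["color"].astype(int)
# plate: depth-based footprint of everything belonging to jig
u,v=np.meshgrid(range(640),range(480))
roi=(u>215)&(u<425)&(v>222)&(v<380)
m=(rgb.min(2)>150)&roi
cn=max(cv2.findContours(cv2.morphologyEx(m.astype(np.uint8),cv2.MORPH_CLOSE,np.ones((25,25))),0,2)[0],key=cv2.contourArea)
rc=cv2.minAreaRect(cn); b=cv2.boxPoints(rc); P=ray(c,b,0.008); print(b.round(1).tolist(),P.round(4).tolist())
print("sides",np.linalg.norm(P-np.roll(P,1,0),axis=1).round(4))
Q=ray(c,[(378,231),(410,299),(268,369),(235,299)],.008);print(Q.round(4).tolist(),np.linalg.norm(Q-np.roll(Q,1,0),axis=1))
# blue bar
mb=((rgb[...,2]>rgb[...,0]+50)&(rgb[...,2]>rgb[...,1]+30)&roi)
rb=cv2.minAreaRect(np.argwhere(mb)[:,::-1].astype(np.float32)); bb=ray(c,cv2.boxPoints(rb),.042); print("bar",bb.round(4).tolist(),np.linalg.norm(bb-np.roll(bb,1,0),axis=1),bb.mean(0))
for C in(P.mean(0),Q.mean(0)): print("ctr",C)
for A in (P,Q):
    e=max([A[i]-A[i-1] for i in range(4)],key=np.linalg.norm); e=e*np.sign(e[1]); print("yaw",np.arctan2(e[1],e[0]))
e=bb; d=max([e[i]-e[i-1] for i in range(4)],key=np.linalg.norm); print("bar yaw",np.arctan2(d[1],d[0]))
# tray in jig frame using points at z~0.052 
yaw=np.arctan2(*(lambda e:(e[1],e[0]))(Q[3]-Q[0])); R2=np.array([[np.cos(yaw),np.sin(yaw)],[-np.sin(yaw),np.cos(yaw)]])
J=(W[...,:2]-Q.mean(0)[:2])@R2.T
print("ball jig",(R2@(ray(c,(231.4,344.1),.158)[0,:2]-Q.mean(0)[:2])).round(4), ray(c,(231.4,344.1),.158))
mt=roi&(rgb.max(2)<125)&(J[...,0]<50)&(J[...,0]>-150)&(abs(J[...,1])<57)
cn=max(cv2.findContours(mt.astype(np.uint8),0,2)[0],key=cv2.contourArea); bt=cv2.boxPoints(cv2.minAreaRect(cn)); T=ray(c,bt,.05)
print("tray px",bt.round(1).tolist(),((T[:,:2]-Q.mean(0)[:2])@R2.T).round(4).tolist())
for n,p in(("tape",(236,242)),("jar",(279,215)),("cup",(339,187))): X=ray(c,p,.06)[0,:2]; print(n,X.round(3),(R2@(X-Q.mean(0)[:2])).round(3))
E
```

```text
Traceback (most recent call last):
ValueError: max() iterable argument is empty
```

Run:
```python
from h import *
c=dict(np.load("top1.npz")); W=pts(c); rgb=c["color"].astype(int)
u,v=np.meshgrid(range(640),range(480)); roi=(u>215)&(u<425)&(v>222)&(v<380)
print(rgb[320,252],rgb[270,395],rgb[400,300],rgb[310,300])
Q=ray(c,[(378,231),(410,299),(268,369),(235,299)],.008);C=Q.mean(0)[:2];print(Q.round(4).tolist(),np.linalg.norm(Q-np.roll(Q,1,0),axis=1).round(3))
yaw=np.arctan2(*((Q[3]-Q[0]+Q[2]-Q[1])[[1,0]]));print("C",C,"yaw",yaw)
R2=np.array([[np.cos(yaw),np.sin(yaw)],[-np.sin(yaw),np.cos(yaw)]])
jig=lambda X:((np.atleast_2d(X)[:,:2]-C)@R2.T).round(4).tolist()
mb=((rgb[...,2]>rgb[...,0]+50)&(rgb[...,2]>rgb[...,1]+30)&roi)
bb=ray(c,cv2.boxPoints(cv2.minAreaRect(np.argwhere(mb)[:,::-1].astype(np.float32))),.042);print("bar",jig(bb),jig(bb.mean(0)))
print("ball",jig(ray(c,(231.4,344.1),.158)),ray(c,(231.4,344.1),.158))
print("tray corners eye",jig(ray(c,[(303,279),(360,253),(379,302),(326,328)],.05)))
z=W[...,2]; J=(W[...,:2]-C)@R2.T
m=roi&(z>.04)&(z<.06)&(J[...,0]<55)&(abs(J[...,1])<.058)&(J[...,0]<.05)
print("tray z pts",m.sum(),np.percentile(J[m],[1,5,50,95,99],axis=0).round(4).tolist())
for n,p in(("tape",(236,242)),("jar",(279,215)),("cup",(339,187))): X=ray(c,p,.06); print(n,X.round(3),jig(X))
```

```text
[135 136 138] [133 134 137] [114 115 111] [140 142 144]
[[0.6861, -0.102, 0.008], [0.5478, -0.1629, 0.008], [0.4143, 0.1235, 0.008], [0.5539, 0.1884, 0.008]] [0.319 0.151 0.316 0.154]
C [0.55053942 0.01173869] yaw 2.0024046088688205
bar [[0.1011, -0.0724], [0.0809, -0.0721], [0.0817, 0.0675], [0.1018, 0.0672]] [[0.0914, -0.0024]]
ball [[0.1747, -0.0027]] [[0.47986582 0.17153046 0.158     ]]
tray corners eye [[0.0177, -0.0529], [-0.104, -0.0503], [-0.0955, 0.0509], [0.0184, 0.0513]]
tray z pts 3540 [[-0.1011, -0.0547], [-0.0963, -0.0502], [-0.0423, -0.0006], [0.0116, 0.0488], [0.0165, 0.0531]]
tape [[0.665 0.178 0.06 ]] [[0.1031, -0.173]]
jar [[0.716 0.094 0.06 ]] [[0.0059, -0.1844]]
cup [[ 0.768 -0.023  0.06 ]] [[-0.1227, -0.1834]]
```

Emit:
servo_tool(deltas="0.74 0.815 0 0 0 0.83 0.5;0.74 0.815 0 0 0 0.83 0.5;0.74 0.815 0 0 0 0.83 0.5;0.74 0.815 0 0 0 0.83 0.5;0.74 0.815 0 0 0 0.83 0.5", newtons=20)

```text
time: 0.72
ee_pos: [0.3153, -0.4381, 0.2081]
eef_rot: [0.91, 0.414, -0.0, -0.0]
ft_force: [0.9, 0.1, -0.1]
width: 0.0472
```

Emit:
servo_tool(deltas="0.74 0.815 0 0 0 0.83 0.5;0.74 0.815 0 0 0 0.83 0.5;0.74 0.815 0 0 0 0.83 0.5;0.74 0.815 0 0 0 0.83 0.5;0.74 0.815 0 0 0 0.83 0.5")

```text
time: 1.35
ee_pos: [0.4632, -0.2752, 0.2081]
eef_rot: [0.754, 0.657, -0.0, -0.0]
ft_force: [1.0, 0.4, 0.3]
width: 0.0436
```

Emit:
servo_tool(deltas="0.74 0.815 0 0 0 0.83 0.5;0.74 0.815 0 0 0 0.83 0.5;0.74 0.815 0 0 0 0.83 0.5;0.74 0.815 0 0 0 0.83 0.5;0.74 0.815 0 0 0 0.83 0.5")

```text
time: 1.98
ee_pos: [0.6112, -0.1125, 0.208]
eef_rot: [0.535, 0.845, -0.0, -0.0]
ft_force: [0.5, -0.1, -0.2]
width: 0.0438
```

Emit:
servo_tool(deltas="0 0 -1 0 0 0 0.5;0 0 -1 0 0 0 0.5;0 0 -1 0 0 0 0.5;0 0 -0.8 0 0 0 0.5;0 0 -0.48 0 0 -0.08 0.5")

```text
time: 2.6
ee_pos: [0.6096, -0.1134, 0.0352]
eef_rot: [0.542, 0.84, -0.0, -0.001]
ft_force: [-0.6, 0.2, 0.3]
width: 0.0433
```

Run:
```python
from h import *
a=imaging.camera("top");b=imaging.camera("side")
im=np.hstack([cv2.resize(a["color"][200:400,200:450],None,fx=1.6,fy=1.6),cv2.resize(b["color"][200:400,150:400],None,fx=1.6,fy=1.6)]); cv2.imwrite("pics/pre.png",im[:,:,::-1]); print(r.read_state()['ee_pos'],r.read_state()['ft_force'])
```

```text
[ 0.60927893 -0.11329133  0.035171  ] [ 0.17405211 -0.4095925   0.61727155]
```

View pics/pre.png

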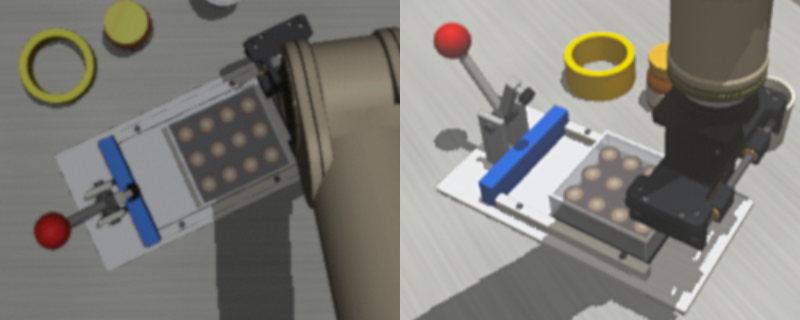

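The fingers sit behind the tray's near face (composite, tray at about (230,140)), centred and clear of the cup. Now I push.

Emit:
servo_tool(deltas="-0.104 0.227 0 0 0 0 0.5;-0.104 0.227 0 0 0 0 0.5;-0.104 0.227 0 0 0 0 0.5;-0.104 0.227 0 0 0 0 0.5;-0.104 0.227 0 0 0 0 0.5")

```text
time: 3.32
ee_pos: [0.5907, -0.0684, 0.0383]
eef_rot: [0.542, 0.841, 0.0, 0.002]
ft_force: [2.4, -3.7, 5.4]
width: 0.0436
```

Emit:
servo_tool(deltas="-0.104 0.227 0 0 0 0 0.5;-0.104 0.227 0 0 0 0 0.5;-0.06 0.13 0 0 0 0 0.5;-0.05 0.11 0 0 0 0 0.5;0 0 0 0 0 0 0.5")

```text
time: 3.95
ee_pos: [0.5778, -0.0401, 0.0383]
eef_rot: [0.542, 0.841, 0.0, 0.001]
ft_force: [0.5, -1.0, 7.3]
width: 0.0434
```

Run:
```python
from h import *
a=imaging.camera("top");b=imaging.camera("side")
im=np.hstack([cv2.resize(a["color"][200:400,200:400],None,fx=2,fy=2,interpolation=cv2.INTER_CUBIC),cv2.resize(b["color"][230:400,180:350],(400,400),interpolation=cv2.INTER_CUBIC)]); cv2.imwrite("pics/push.png",im[:,:,::-1]); s=r.read_state();print(s['ee_pos'],s['ft_force'],s['torque'])
```

```text
[ 0.57781682 -0.04011278  0.03831216] [ 0.51132741 -0.92207948  7.2518447 ] [-0.43207397 -0.07161395  0.06028054]
```

View pics/push.png

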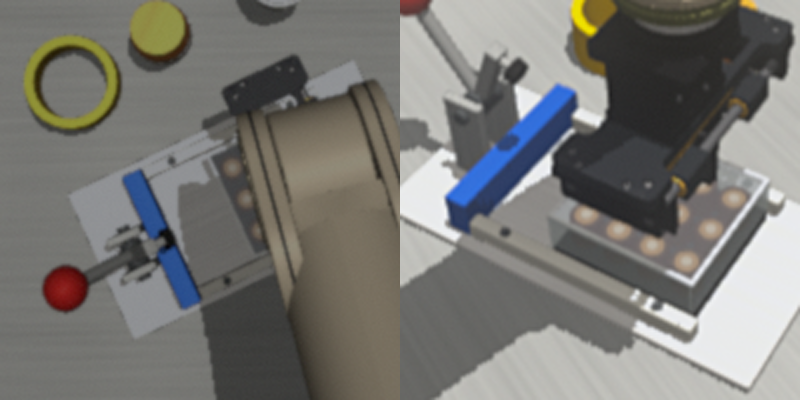

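```bash
cat >> h.py <<'E'
C=np.array([.552,.0146]); yaw=2.0
R2=np.array([[np.cos(yaw),np.sin(yaw)],[-np.sin(yaw),np.cos(yaw)]])
def jig(X): return np.concatenate([(X[...,:2]-C)@R2.T,X[...,2:]],-1)
E
python3 - <<'E'
from h import *
old=dict(np.load("side1.npz"))
for c in(old,imaging.camera("side")):
    J=jig(pts(c)); m=(abs(J[...,1])<.05)&(J[...,0]<.07)&(J[...,0]>-.16)
    # profile along x of surface height near y=+0.045 and y=0.02, mean
    for y in(.05,.045,.03,0,-.03):
        q=J[m&(abs(J[...,1]-y)<.004)]; print(y,[ (round(x,3),round(float(np.median(q[abs(q[:,0]-x)<.005,2])),3)) for x in np.arange(-.15,.07,.01) if (abs(q[:,0]-x)<.005).sum()>1])
a=imaging.camera("side");b=a["color"][230:400,180:350]
cv2.imwrite("pics/big.png",cv2.convertScaleAbs(cv2.resize(b,(600,600),interpolation=cv2.INTER_LANCZOS4)[:,:,::-1],alpha=1.6))
E
```

```text
0.05 [(np.float64(-0.15), 0.008), (np.float64(-0.14), 0.008), (np.float64(-0.13), 0.009), (np.float64(-0.12), 0.009), (np.float64(-0.11), 0.008), (np.float64(-0.1), 0.04), (np.float64(-0.09), 0.052), (np.float64(-0.08), 0.052), (np.float64(-0.07), 0.052), (np.float64(-0.06), 0.053), (np.float64(-0.05), 0.053), (np.float64(-0.04), 0.054), (np.float64(-0.03), 0.052), (np.float64(-0.02), 0.052), (np.float64(-0.01), 0.053), (np.float64(0.0), 0.053), (np.float64(0.01), 0.053), (np.float64(0.03), 0.008), (np.float64(0.04), 0.008), (np.float64(0.05), 0.008), (np.float64(0.06), 0.008)]
0.045 [(np.float64(-0.15), 0.008), (np.float64(-0.14), 0.008), (np.float64(-0.13), 0.009), (np.float64(-0.12), 0.009), (np.float64(-0.11), 0.008), (np.float64(-0.1), 0.045), (np.float64(-0.09), 0.052), (np.float64(-0.08), 0.052), (np.float64(-0.07), 0.052), (np.float64(-0.06), 0.052), (np.float64(-0.05), 0.052), (np.float64(-0.04), 0.052), (np.float64(-0.03), 0.052), (np.float64(-0.02), 0.053), (np.float64(-0.01), 0.053), (np.float64(0.0), 0.053), (np.float64(0.01), 0.052), (np.float64(0.03), 0.008), (np.float
[... 3453 characters left out ...]
.float64(0.06), 0.008)]
0 [(np.float64(-0.15), 0.009), (np.float64(-0.14), 0.008), (np.float64(-0.13), 0.009), (np.float64(-0.12), 0.009), (np.float64(-0.11), 0.407), (np.float64(-0.1), 0.277), (np.float64(-0.09), 0.142), (np.float64(-0.08), 0.165), (np.float64(-0.07), 0.052), (np.float64(-0.06), 0.052), (np.float64(0.05), 0.008), (np.float64(0.06), 0.009)]
-0.03 [(np.float64(-0.15), 0.009), (np.float64(-0.14), 0.009), (np.float64(-0.13), 0.008), (np.float64(-0.12), 0.397), (np.float64(-0.11), 0.388), (np.float64(-0.1), 0.054), (np.float64(-0.09), 0.145), (np.float64(-0.08), 0.132), (np.float64(-0.07), 0.089), (np.float64(-0.06), 0.103), (np.float64(-0.04), 0.448), (np.float64(-0.03), 0.45)]
```

View pics/big.png

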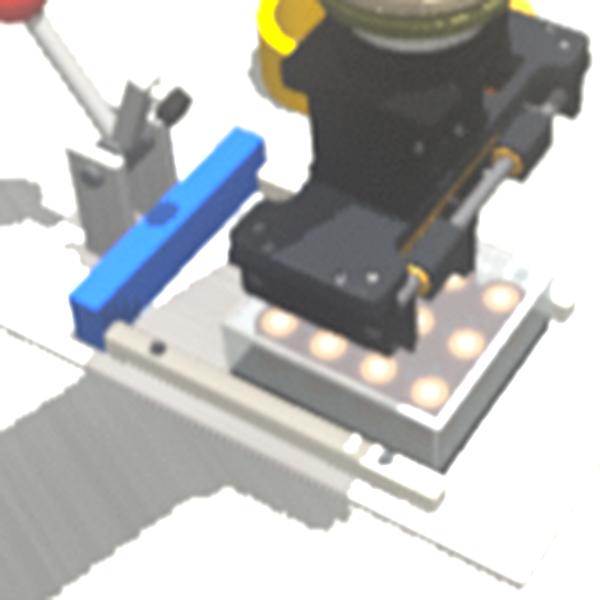

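The tray has not moved. The fingertips are resting on its lid, at big.png (400,340), so they end higher than the nominal tip length says. I'll lift off, go back, and measure the real tip height.

Emit:
servo_tool(deltas="0 0 0.5 0 0 0 0.5;0 0 0.75 0 0 0 0.5;0.416 -0.909 0 0 0 0 0.5;0.416 -0.909 0 0 0 0 0.5;0.416 -0.909 0 0 0 0 0.5")

```text
time: 4.78
ee_pos: [0.6275, -0.1499, 0.0885]
eef_rot: [0.541, 0.841, 0.0, 0.0]
ft_force: [0.1, 0.4, -0.6]
width: 0.0433
```

Run:
```python
from h import *
s=r.read_state(); print(s['ee_pos'],s['ft_force'],s['width'])
c=imaging.camera("side"); p=s['ee_pos']; W=pts(c)
# project TCP, tip (8mm ahead), and body start
for dz in(-.008,0,.011,.062):
    q=c["R"]@(p+[0,0,dz])+c["t"]; q=c["camera_matrix"]@q; print(dz,(q/q[2])[:2].round(1),q[2].round(3))
q=c["camera_matrix"]@(c["R"]@p+c["t"]); u,v=(q/q[2])[:2].astype(int)
x0,y0=u-75,v-90
im=cv2.resize(c["color"][y0:y0+150,x0:x0+150],(600,600),interpolation=cv2.INTER_CUBIC)[:,:,::-1]; cv2.imwrite("pics/tip.png",cv2.convertScaleAbs(im,alpha=1.5)); print(x0,y0)
d=W-p; m=(np.hypot(d[...,0],d[...,1])<.09)&(W[...,2]>.06)
h=np.histogram(d[m][:,2],np.arange(-.04,.14,.01));print(list(zip(h[1].round(2),h[0])))
np.savez("s2.npz",**c)
```

```text
[ 0.62747111 -0.14986957  0.08847336] [ 0.06812415  0.39532187 -0.57721249] 0.04330996741407066
-0.008 [366.  331.9] 0.749
0 [366.3 328.5] 0.744
0.011 [366.9 323.8] 0.737
0.062 [369.4 300.8] 0.704
291 238
[(np.float64(-0.04), np.int64(0)), (np.float64(-0.03), np.int64(0)), (np.float64(-0.02), np.int64(0)), (np.float64(-0.01), np.int64(0)), (np.float64(0.0), np.int64(0)), (np.float64(0.01), np.int64(0)), (np.float64(0.02), np.int64(0)), (np.float64(0.03), np.int64(0)), (np.float64(0.04), np.int64(0)), (np.float64(0.05), np.int64(15)), (np.float64(0.06), np.int64(15)), (np.float64(0.07), np.int64(0)), (np.float64(0.08), np.int64(106)), (np.float64(0.09), np.int64(344)), (np.float64(0.1), np.int64(651)), (np.float64(0.11), np.int64(76)), (np.float64(0.12), np.int64(1482))]
```

View pics/tip.png

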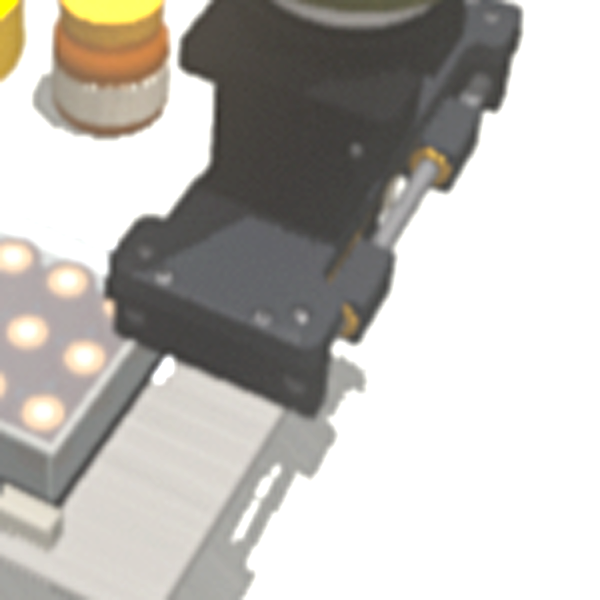

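Emit:
servo_tool(deltas="0 0 -0.7 0 0 0 0.5;0 0 -0.6 0 0 0 0.5;0 0 -0.3 0 0 0 0.5;0 0 -0.125 0 0 0 0.5;0 0 0 0 0 0 0.5")

```text
time: 5.45
ee_pos: [0.6273, -0.1492, 0.0188]
eef_rot: [0.542, 0.841, 0.0, 0.0]
ft_force: [0.2, -0.0, -0.1]
width: 0.0439
```

Emit:
servo_tool(deltas="0 0 -0.125 0 0 0 0.5;0 0 -0.125 0 0 0 0.5;0 0 0 0 0 0 0.5")

```text
time: 5.82
ee_pos: [0.6267, -0.1493, 0.0077]
eef_rot: [0.542, 0.841, -0.0, -0.0]
ft_force: [-0.4, -0.3, -0.2]
width: 0.0435
```

Emit:
servo_tool(deltas="0 0 -0.08 0 0 0 0.5;0 0 0 0 0 0 0.5")

```text
time: 6.08
ee_pos: [0.6269, -0.1493, 0.0048]
eef_rot: [0.542, 0.841, -0.0, -0.0]
ft_force: [-0.4, -0.2, 0.0]
width: 0.0432
```

Emit:
servo_tool(deltas="0 0 -0.08 0 0 0 0.5;0 0 0 0 0 0 0.5")

```text
time: 6.32
ee_pos: [0.6268, -0.1493, 0.0015]
eef_rot: [0.542, 0.841, -0.0, -0.0]
ft_force: [-0.5, -0.2, 0.5]
width: 0.0437
```

Emit:
servo_tool(deltas="0 0 -0.08 0 0 0 0.5;0 0 0 0 0 0 0.5")

```text
time: 6.58
ee_pos: [0.6268, -0.1493, -0.0018]
eef_rot: [0.542, 0.841, -0.0, -0.0]
ft_force: [-0.3, -0.6, -0.2]
width: 0.0433
```

Run:
```python
from h import *
c=dict(np.load("s2.npz")); p=np.array([.6275,-.1499,.0885]); J=jig(pts(c)); d=J-jig(p)
m=(np.abs(d[...,:2]).max(-1)<.13)&(J[...,2]>.08)
for a in np.arange(.0,.2,.01):
    q=d[m&(d[...,2]>=a)&(d[...,2]<a+.01)]
    if len(q)>8: print(a.round(2),len(q),np.percentile(q,[2,98],axis=0)[:,:2].round(3).tolist())
```

```text
0.05 15 [[-0.012, -0.034], [-0.009, -0.022]]
0.06 15 [[-0.012, -0.037], [-0.01, -0.021]]
0.08 161 [[-0.038, -0.08], [0.033, 0.088]]
0.09 461 [[-0.038, -0.08], [0.035, 0.088]]
0.1 722 [[-0.038, -0.079], [0.035, 0.093]]
0.11 325 [[-0.038, -0.085], [0.035, 0.096]]
0.12 2034 [[-0.037, -0.088], [0.033, 0.096]]
0.13 318 [[-0.025, -0.005], [0.022, 0.052]]
0.14 209 [[-0.022, 0.037], [0.021, 0.052]]
0.15 209 [[-0.024, 0.037], [0.021, 0.052]]
0.16 211 [[-0.022, 0.041], [0.021, 0.052]]
0.17 363 [[-0.038, -0.0], [0.032, 0.052]]
0.18 948 [[-0.038, 0.006], [0.035, 0.051]]
0.19 547 [[-0.037, -0.003], [0.029, 0.038]]
```

The depth points put the gripper body 83 mm above the reported TCP, where 62 mm is nominal. The reported z is therefore about 22 mm low, which agrees with the lid contact; x and y are fine. I'll correct for it: true tip z = reading + 14 mm.

Emit:
servo_tool(deltas="0 0 0.44 0 0 0 0.5;-0.208 0.454 0 0 0 0 0.5;-0.208 0.454 0 0 0 0 0.5;-0.104 0.227 0 0 0 0 0.5;0 0 0 0 0 0 0.5")

```text
time: 7.2
ee_pos: [0.6058, -0.1027, 0.0162]
eef_rot: [0.541, 0.841, -0.0, -0.0]
ft_force: [0.9, -0.7, -0.5]
width: 0.0434
```

Emit:
servo_tool(deltas="-0.104 0.227 0 0 0 0 0.5;-0.104 0.227 0 0 0 0 0.5;-0.104 0.227 0 0 0 0 0.5;-0.104 0.227 0 0 0 0 0.5;-0.104 0.227 0 0 0 0 0.5")

```text
time: 7.82
ee_pos: [0.5851, -0.0579, 0.0162]
eef_rot: [0.542, 0.841, 0.0, 0.0]
ft_force: [0.4, -1.1, -1.0]
width: 0.0435
```

Emit:
servo_tool(deltas="-0.104 0.227 0 0 0 0 0.5;-0.104 0.227 0 0 0 0 0.5;-0.052 0.114 0 0 0 0 0.5;-0.02 0.045 0 0 0 0 0.5;0 0 0 0 0 0 0.5")

```text
time: 8.45
ee_pos: [0.5742, -0.034, 0.0162]
eef_rot: [0.542, 0.841, 0.0, -0.0]
ft_force: [0.6, -0.3, -0.1]
width: 0.0439
```

Emit:
servo_tool(deltas="-0.02 0.045 0 0 0 0 0.5;-0.02 0.045 0 0 0 0 0.5;-0.02 0.045 0 0 0 0 0.5;0 0 0 0 0 0 0.5")

```text
time: 8.95
ee_pos: [0.5734, -0.0324, 0.0168]
eef_rot: [0.543, 0.84, -0.001, 0.002]
ft_force: [5.2, -10.0, -0.5]
width: 0.0432
```

Contact at about 11 N, at jig x ≈ -52 mm, which fits the tray being home. I'll back off and check.

Emit:
servo_tool(deltas="0.2 -0.454 0 0 0 0 0.5;0.2 -0.454 0 0 0 0 0.5;0.1 -0.2 1 0 0 0 0.8;0 0 1 0 0 0 1;0 0 1 0 0 0 1")

```text
time: 9.57
ee_pos: [0.5919, -0.0739, 0.1372]
eef_rot: [0.542, 0.84, 0.0, -0.0]
ft_force: [-0.0, -0.5, 0.9]
width: 0.0209
```

Run:
```python
from h import *
c=imaging.camera("side"); J=jig(pts(c)); 
for y in(.045,.03,0):
    q=J[(abs(J[...,1]-y)<.005)&(abs(J[...,2]-.052)<.004)&(J[...,0]<.08)]; print(y,q[:,0].min().round(4),q[:,0].max().round(4))
    q=J[(abs(J[...,1]-y)<.005)&(abs(J[...,2]-.030)<.012)&(J[...,0]<.03)]; print(' near face',np.median(q[:,0]).round(4),len(q))
t=imaging.camera("top")
im=np.hstack([cv2.resize(t["color"][200:400,200:400],None,fx=2,fy=2,interpolation=cv2.INTER_CUBIC),cv2.resize(c["color"][200:370,160:330],(400,400),interpolation=cv2.INTER_CUBIC)]); cv2.imwrite("pics/home.png",im[:,:,::-1]);s=r.read_state();print(s['ee_pos'],s['ft_force'],s['width'])
```

```text
0.045 -0.0419 0.0788
 near face -0.041 34
0.03 -0.0419 0.0791
 near face -0.0408 29
0 -0.5697 0.0785
 near face -0.5622 68
[ 0.59451245 -0.07367045  0.1407098 ] [ 0.39655283 -0.20461797  0.72126106] 0.013217338708705319
```

View pics/home.png

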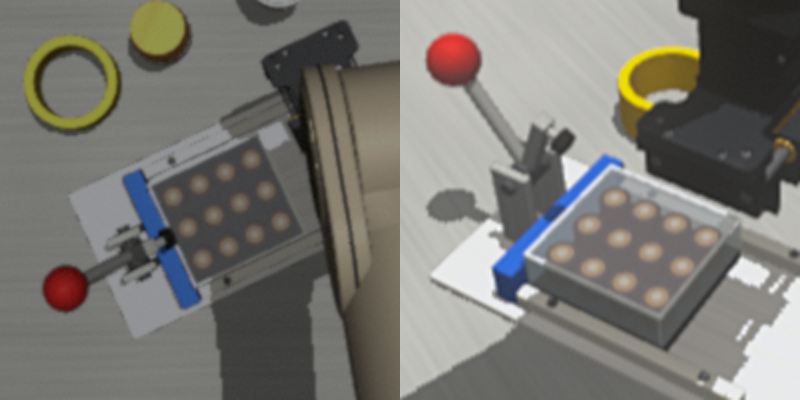

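The tray is home in the picture: its far edge touches the blue bar and depth puts the far face at x = 79 mm. The clamp is still open, with the ball at (65,288). I'll go over the ball, fingers shut, and come down behind it.

Emit:
servo_tool(deltas="0 0 0.9 0 0 0 1;0 0 0.85 0 0 0 1;-0.38 0.816 0 0 0 0 1;-0.38 0.816 0 0 0 0 1;-0.38 0.816 0 0 0 0 1")

```text
time: 10.3
ee_pos: [0.5458, 0.0253, 0.2056]
eef_rot: [0.542, 0.84, 0.0, -0.0]
ft_force: [0.5, 0.4, 1.0]
width: 0.0005
```

Emit:
servo_tool(deltas="-0.38 0.816 0 0 0 0 1;-0.38 0.816 0 0 0 0 1;-0.38 0.816 0 0 0 0 1;-0.38 0.816 0 0 0 0 1;-0.38 0.816 0 0 0 0 1")

```text
time: 10.92
ee_pos: [0.4699, 0.1886, 0.2057]
eef_rot: [0.542, 0.841, -0.0, -0.0]
ft_force: [0.3, 0.7, -0.1]
width: 0.0006
```

Emit:
servo_tool(deltas="-0.38 0.816 0 0 0 0 1;0 0 0 0 0 0 1")

```text
time: 11.18
ee_pos: [0.4539, 0.2231, 0.206]
eef_rot: [0.54, 0.842, 0.0, -0.001]
ft_force: [-0.4, -0.2, -0.6]
width: 0.0007
```

Emit:
servo_tool(deltas="0.02 0 -0.6 0 0 0 1;0.02 0 -0.6 0 0 0 1;0 0 -0.58 0 0 0 1;0 0 0 0 0 0 1")

```text
time: 11.68
ee_pos: [0.4562, 0.2192, 0.1333]
eef_rot: [0.542, 0.84, -0.001, -0.001]
ft_force: [-0.0, -1.2, -1.0]
width: 0.0004
```

Emit:
servo_tool(deltas="0.104 -0.227 0 0 0 0 1;0.104 -0.227 0 0 0 0 1;0.104 -0.227 0 0 0 0 1;0.052 -0.114 0 0 0 0 1")

```text
time: 12.18
ee_pos: [0.4716, 0.189, 0.1357]
eef_rot: [0.542, 0.841, 0.001, 0.0]
ft_force: [-2.6, 3.2, 2.8]
width: 0.0005
```

Emit:
servo_tool(deltas="0.08 -0.17 0 0 0 0 1;0.08 -0.17 0 0 0 0 1;0.08 -0.17 0 0 0 0 1;0.08 -0.17 0 0 0 0 1;0.08 -0.17 0 0 0 0 1")

```text
time: 12.8
ee_pos: [0.4874, 0.1542, 0.1348]
eef_rot: [0.542, 0.841, -0.0, 0.0]
ft_force: [-0.8, 0.4, 0.0]
width: 0.0005
```

Emit:
servo_tool(deltas="0.08 -0.17 0 0 0 0 1;0.08 -0.17 0 0 0 0 1;0 0 0 0 0 0 1;0 0 0 0 0 0 1")

```text
time: 13.3
ee_pos: [0.4935, 0.1416, 0.135]
eef_rot: [0.541, 0.841, 0.0, -0.0]
ft_force: [1.1, 0.9, -0.2]
width: 0.0003
```

```bash
cat > red.py <<'E'
from h import *
for n in("side","top"):
    c=imaging.camera(n); J=jig(pts(c)); q=c["color"].astype(int); m=(q[...,0]>q[...,1]+80)&(q[...,0]>q[...,2]+80)
    if m.sum(): print(n,m.sum(),np.nanmedian(J[m],0).round(3))
s=r.read_state();print(s['time'],jig(s['ee_pos']),s['ft_force'])
E
python3 red.py
```

```text
side 294 [0.052 0.011 0.173]
top 250 [0.06  0.001 0.176]
13.4 [0.13999752 0.00032485 0.13500554] [ 0.60297109  0.1886897  -0.66160534]
```

The ball now stands at jig x ≈ 58 mm, so the clamp has snapped over. I'll retreat backwards and then up.

Emit:
servo_tool(deltas="-0.3 0.65 0 0 0 0 1;-0.3 0.65 0 0 0 0 1;0 0 0.9 0 0 0 1;0 0 0.9 0 0 0 1;0 0 0.3 0 0 0 1")

```text
time: 14.02
ee_pos: [0.4701, 0.1942, 0.221]
eef_rot: [0.541, 0.841, 0.001, 0.001]
ft_force: [0.7, 0.3, -0.8]
width: 0.0008
```

Emit:
servo_tool(deltas="-0.2 0.5 0 0 0 0 1;0 0 0 0 0 0 1;0 0 0 0 0 0 1;0 0 0 0 0 0 1")

```text
time: 14.52
ee_pos: [0.4618, 0.2126, 0.2186]
eef_rot: [0.542, 0.84, -0.0, -0.0]
ft_force: [-0.5, 0.1, -0.7]
width: 0.0008
```

```bash
python3 red.py
python3 - <<'E'
from h import *
c=imaging.camera("side"); J=jig(pts(c))
for y in(.045,.03):
    q=J[(abs(J[...,1]-y)<.005)&(abs(J[...,2]-.052)<.004)&(J[...,0]<.08)]; print(y,q[:,0].min().round(4),q[:,0].max().round(4),np.median(q[:,2]))
t=imaging.camera("top")
im=np.hstack([cv2.resize(t["color"][170:370,200:400],None,fx=2,fy=2,interpolation=cv2.INTER_CUBIC),cv2.resize(c["color"][200:370,180:350],(400,400),interpolation=cv2.INTER_CUBIC)]); cv2.imwrite("pics/end.png",im[:,:,::-1])
E
```

```text
side 276 [0.051 0.01  0.172]
top 252 [0.058 0.    0.175]
14.625 [ 0.21784595 -0.00045165  0.2187618 ] [ 0.09443067 -0.27272985 -0.36446852]
0.045 -0.0415 0.0792 0.05236768467157163
0.03 -0.0421 0.0797 0.05253281705593266
```

View pics/end.png

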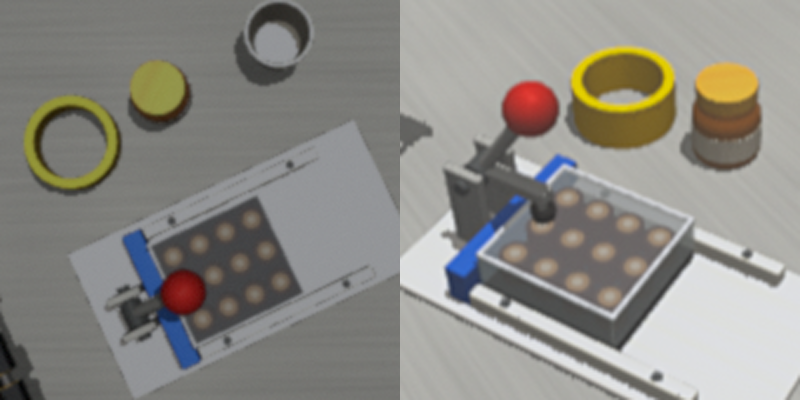

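The clamp is closed: ball at (183,292) in the top view, pad on the lid at (543,208) in the side view. The tray is against the bar, the bystanders stand where they were, and the robot is clear. I'll hand in.

```bash
python3 -c "
from bench import job; print(job.close_job())"
```

```text
the job is handed in; nothing more can be done
None
```

I pushed the tray home against the blue stop, then flipped the clamp over by its ball. It snapped closed, and I handed the job in at about 14.7 s of the 53 s allowed.

**First push failed:** the fingertips slid onto the tray's lid and pressed on it with about 7 N. The tray did not visibly move. The cause was that the reported tool height reads about 22 mm too low; depth points on the gripper body and a probe down towards the table agreed on this. I corrected for it, and the second push worked.

**Last checks:**
- **Tray:** depth puts its far face at 79 to 80 mm and its near face at about -42 mm in the jig frame. The stop face is at 80 mm, and my frame is good to about 1 to 2 mm. The lid is level at 52 mm.
- **Clamp:** the ball stands at jig x of about 58 mm, which matches closed, and the pad is seen resting on the lid. The pad force itself could not be measured.
- **Bystanders and robot:** the jar, tape and cup look to be where they stood; I judged this by eye. The robot stood clear with no contact force.

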